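# Load the leaf drill jig and hold its leaf at the balance point

### The arm

A 6-joint arm with a two-finger parallel gripper is mounted at the origin on the work surface. World frame = base frame: x ahead of the robot, y to its left, z up, the work surface at z = 0. Lengths are in mm, angles in rad, forces in N, time in s.
With the tool pointing down it reaches from about 275 to 850 mm from the base axis. Payload 19 kg.
Tool frame: the origin (TCP) lies between the finger pads; the fingertips stand 17 mm ahead of it and the grasp point (between the pads) lies 2 mm behind it (robot.tip_reach is the z of the fingertips in the tool frame, in mm); z points along the fingers, x is the direction in which the jaws open and shut, and the axes are right-handed (so a half turn about z gives the same grasp; the last joint's range is limited). The gripper opens to 85 mm and grips with 20 to 120 N. Pads are 22 mm wide; open, the fingers measure 114 mm over their backs; the gripper's body (76 mm by 85 mm) begins 54 mm behind the grasp point. The pads swing forward as they close: fully open they stand 13 mm farther back than shut.
Start: joints at [-1.395, 0.15, 1.437, -0, 1.554, -0.134], TCP at [175.273, -547.605, 248.267] pointing down, gripper open.
Joint ranges: [-2.8, 2.8], [-0.68, 2.1], [0.12, 2.68], [-1.39, 4.53], [0.16, 2.79], [-2.81, 2.81]. Speed limits (rad/s): [1.89, 1.89, 2.22, 3.01, 3.01, 3.01].

### API

Orientations are given as [roll, pitch, yaw] about the fixed x, y, z axes, in that order (R = Rz(yaw) Ry(pitch) Rx(roll)).
In Python, from rig import robot gives the robot as it stands.
- The arm moves only by the tool play_rows, never from a script. Its arguments are lists of equal length, an entry for each row: "delta_pos": the shift along the tool's x, y, z in mm, a list of three; "delta_rot": the turn, a rotation vector about the tool's x, y, z in degrees, a list of three. A call has 1 to 12 rows; each row is the pose to reach, as a shift and turn from the pose commanded when the call began, along the tool's axes at that moment; what a row does not reach only later rows make up. A row lasts 1/10 s, in which the tool goes at most 50 mm and 8.59 degrees, less where a joint would pass 70% of its speed; a pose out of reach is approached as far as the arm can. A call with a gripper value outside its range is refused whole. "hand" is the finger opening in mm, from 0 to 85.4, set as the call begins (left out, the last holds). The fingers move at their own pace and stop on an object; the grip force is fixed at half the most. Time passes only in rows, so rows that repeat a pose let the fingers close. It gives the time, the measured TCP pose, the force and the opening at its end, in the units of the state.
- robot.get_obs(): the state, without advancing time (a new reading comes with each control period).
- robot.capture(name): name is "side" or "top"; returns a dict with "image" (420x560x3 uint8, blue, green, red), "fx", "fy", "cx", "cy" (pixels), "eye" and "rotation" of the camera in the world. Camera axes: x right, y up, looking along -z (the intrinsics and any distortion apply to the point x, -y, -z); pixel columns grow to the right and rows downward; lengths in mm; the calibration is good to about 2 mm. A picture is of the moment at which its call begins. There is no depth.
- robot.close_job(): hands the job in, once; it reports no verdict.
The state is a dict: "t": time; "joint_positions": joint angles; "joint_vel": joint speeds; "joint_efforts": joint torques, N m; "tcp_pos": TCP position; "ee_rot": TCP orientation; "ft_force": force on the tool from outside, world axes, zero at the start; "ft_torque": the same for the moment, N m; "width": opening from 0.0 (shut) to 1.0 (fully open).
Only numpy, scipy, OpenCV 4.12 (cv2) and the standard library are available. Lean on these libraries where they do the work, as an engineer would, in place of code of your own. Each camera call takes 0.05 s, during which the arm holds its last target. There are 200 camera calls.

### The job

Load the drill jig: of the three sawn blanks on the bench, lay the one whose outline matches the nest in the jig flat and fully home in that nest and let go of it. Then take the hinged leaf, which leans back on its rest, by its bow handle, swing it up to its balance point, where it stands straight upright and would fall neither way, and finish while still gripping the bow and holding the leaf steady there, so that I can fit the drill bushes from both sides. Never let the leaf fall shut, and leave everything else on the bench where it is.

Things in the scene. Friction and masses are not known exactly. Their poses are not given: they have to be found in the camera images.
- blank_a_c (a point): Centre (half-way up) of the round aluminium blank that matches the nest: a plain disc 50 mm in diameter and 16 mm thick, about 85 g, lying flat on the bench; its z axis is the disc's axis.
- blank_b_c (a point): Centre of the square aluminium blank, 50 x 50 x 16 mm, lying flat on the bench; it does not fit the nest. x and y axes along its sides. Leave it.
- blank_c_c (a point): Centre of the small round aluminium blank, 34 mm in diameter and 16 mm thick, lying flat on the bench; it is too small for the nest. Leave it. The three blanks lie to the right (-y) of the jig and may be in any order.
- nest (a point): Centre of the floor of the jig's nest: a round cavity 53 mm wide, 7 mm deep, chamfered, open upward in the steel jig's top face, which is 40 mm above the bench (floor at 33 mm; a seated blank stands 9 mm proud). The jig (130 x 180 mm, on a plate 170 x 245 mm) is bolted down, turned up to 0.35 rad. Axes: x along the leaf's hinge, y from nest to hinge, z up.
- hinge (a point): Middle of the leaf's hinge pin, 85 mm from the nest's centre along the jig's y axis and 55 mm above the bench; the pin runs along the jig's x axis (its axes are the jig's).
- bow (a point): Middle of the grip bar of the leaf's bow handle: a round steel bar 12 mm thick, 72 mm clear between its legs, parallel to the hinge and 200 mm from it, in the leaf's mid-plane, 45 mm off the leaf's edge. The bar may turn between the fingers. At the start it is 228 mm above the bench, behind the hinge (jig's +y); at the balance point 255 mm, straight above the hinge pin.
- leaf (a joint): Angle of the leaf, rad: 0 = shut flat over the nest, 1.571 = upright, its balance point (centre of mass straight above the pin), 2.10 = leaning back 30 degrees past upright on its rest, where it starts. An aluminium plate 120 x 155 x 12 mm, 0.65 kg with bow, hinge almost frictionless: left alone it falls back to the rest from above 1.571, shut from below.
- screwdriver: Bystander: black-handled screwdriver, 190 mm long, lying on the bench to the left of the jig.
- wrench: Bystander: steel open-ended spanner, 180 mm long, lying on the bench at the far right.
- oil_bottle: Bystander: white bottle of cutting oil, 64 mm in diameter, 190 mm high, standing beyond the jig to the right. Origin under its foot.
- jar: Bystander: amber jar, 66 mm in diameter, 85 mm high, standing beyond the jig. Origin under its foot.
- spray_can: Bystander: spray can, 54 mm in diameter, 150 mm high, standing beyond the jig to the left. Origin under its foot.
- mug: Bystander: white mug, 80 mm in diameter, 95 mm high, standing at the left. Origin under its foot.
- caliper: Bystander: slide caliper, 150 mm long, lying on the bench at the near right.
Things that resemble listed ones, but are neither listed nor needed, are in the scene too. What is shaped like the part that bears blank_a_c but turquoise or yellow is not meant.

How it is judged:
By the outcome, as a careful person would: the job done as asked, in the order asked, and still so for the second after the job is handed in, while the arm keeps its last pose, push and grip.
It also fails if it takes over 54 s, if anything falls off the work surface, if the arm or the gripper's body presses on something with over 40 N, if the wrist force passes 120 N, or if a joint passes its speed limit or range.

## Working session

There is one attempt and no reset: what is moved stays moved. The work goes in short steps, Python scripts to look and compute and a tool call to move; the robot and the scene stay as the last step left them, time stands still between calls to the robot, and variables do not carry over. Pictures are saved under pics/ and viewed, about 8 in all and at most 12, crops included, and the job is handed in when it is done.

Besides the shell and the picture viewer there is one more tool, called after "Request:" as name(argument=value, ...) on one line, values as JSON. play_rows: Moves the arm, as the interface text tells. Its arguments: {"type":"object","properties":{"delta_pos":{"type":"array","items":{"type":"array","items":{"type":"number"}}},"delta_rot":{"type":"array","items":{"type":"array","items":{"type":"number"}}},"hand":{"type":"number"}},"required":["delta_pos","delta_rot"]}

```bash
ls; mkdir -p pics
python3 - <<'E'
from rig import robot
import cv2,numpy as np
print(robot.get_obs())
for n in ("top","side"):
    c=robot.capture(n); cv2.imwrite(f"pics/{n}0.png",c["image"]); print({k:v for k,v in c.items() if k!="image"})
E
```

```text
pics
{'t': 0.0, 'joint_positions': array([-1.39501103e+00,  1.50958255e-01,  1.43800693e+00, -2.01473403e-05,
        1.55376974e+00, -1.33996495e-01]), 'joint_vel': array([ 0.00034197, -0.00079383, -0.00034324,  0.00066805, -0.00025727,
        0.000264  ]), 'joint_efforts': array([ 4.03967395e-03, -7.13043809e+01, -5.70868886e+01,  1.34549515e-05,
        8.78200983e-03,  2.11215109e-05]), 'tcp_pos': array([ 175.22892324, -547.42654855,  247.70324019]), 'ee_rot': array([-3.14146001e+00,  1.13472069e-03, -1.26101411e+00]), 'ft_force': array([ 0.49086259, -0.29405335, -0.48533935]), 'ft_torque': array([-0.03185679,  0.03686223, -0.03947741]), 'width': 1.0020283346745305}
{'fx': 502.5824603341324, 'fy': 502.5824603341324, 'cx': 271.93795941103474, 'cy': 211.64943215190624, 'eye': array([ 255.63654953,   35.99985897, 1717.41554154]), 'rotation': array([ 1.95188944e-01,  8.82811861e-04, -1.57701123e+00])}
{'fx': 543.7260918979327, 'fy': 543.7260918979327, 'cx': 286.52040654470926, 'cy': 212.54545577910812, 'eye': array([ 432.14648355, 1396.63379686, 1630.12727466]), 'rotation': array([ 0.72052122, -0.00951999, -3.03419285])}
```

View pics/top0.png

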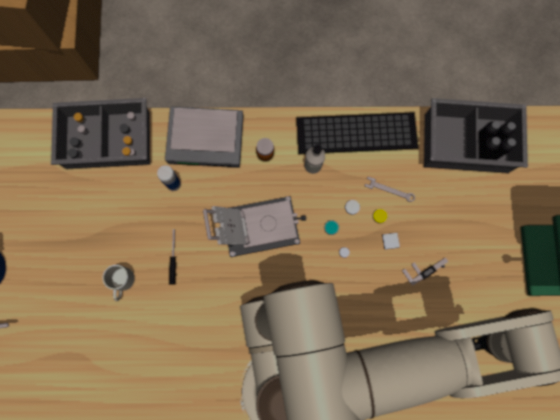

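View pics/side0.png

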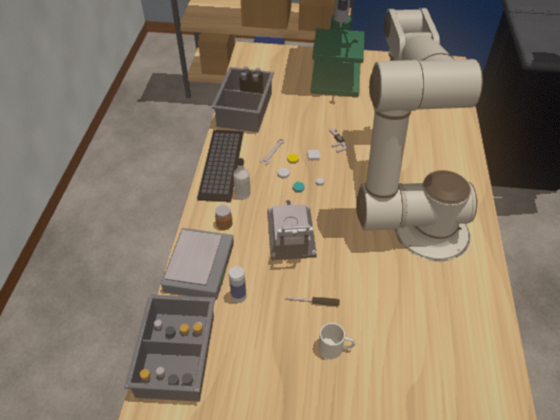

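```bash
cat > h.py <<'E'
import numpy as np, cv2
from scipy.spatial.transform import Rotation as Ro
from rig import robot
class Cam:
    def __init__(s,n):
        s.c=c=robot.capture(n); s.im=c["image"]; s.R=Ro.from_euler('xyz',c["rotation"]).as_matrix(); s.e=np.array(c["eye"])
    def proj(s,P):
        q=(np.atleast_2d(P)-s.e)@s.R; c=s.c
        return np.c_[c["cx"]+c["fx"]*q[:,0]/-q[:,2], c["cy"]-c["fy"]*q[:,1]/-q[:,2]]
    def at(s,uv,z):
        c=s.c; uv=np.atleast_2d(uv).astype(float)
        d=np.c_[(uv[:,0]-c["cx"])/c["fx"],-(uv[:,1]-c["cy"])/c["fy"],-np.ones(len(uv))]@s.R.T
        return s.e+d*((z-s.e[2])/d[:,2])[:,None]
def crop(im,x0,y0,w,h,k): return cv2.resize(im[y0:y0+h,x0:x0+w],None,fx=k,fy=k,interpolation=cv2.INTER_CUBIC)
E
python3 - <<'E'
from h import *
t=Cam("top");s=Cam("side")
for n,c,p in(("top",t,[[352,207],[345,253],[391,241],[331,228],[380,215],[268,223]]),("side",s,[[284,173],[320,181],[314,155],[299,187],[293,158],[290,222]])):
    print(n,c.at(p,[16,16,16,16,16,40]).round(0).tolist(), c.proj([175,-547,248]))
a=crop(t.im,195,185,130,80,6); b=crop(s.im,255,195,75,75,8)
cv2.imwrite("pics/a.png",a); cv2.imwrite("pics/b.png",b)
# blobs of discs, low saturation bright
for n,c,box in(("top",t,(340,190,65,75)),("side",s,(274,145,55,45))):
    x,y,w,h=box; im=c.im[y:y+h,x:x+w]; hsv=cv2.cvtColor(im,cv2.COLOR_BGR2HSV)
    m=((hsv[...,1]<60)&(hsv[...,2]>130)).astype(np.uint8)
    k,l,st,ce=cv2.connectedComponentsWithStats(m)
    for i in range(1,k):
        if st[i,4]>15: print(n,st[i],ce[i]+[x,y],c.at(ce[i]+[x,y],16).round(1))
E
```

```text
top [[607.0, -241.0, 16.0], [447.0, -212.0, 16.0], [487.0, -370.0, 16.0], [534.0, -167.0, 16.0], [578.0, -337.0, 16.0], [548.0, 49.0, 40.0]] [[478.0312591  338.67925348]]
side [[603.0, -234.0, 16.0], [449.0, -204.0, 16.0], [486.0, -360.0, 16.0], [533.0, -159.0, 16.0], [575.0, -330.0, 16.0], [548.0, 53.0, 40.0]] [[393.15938414  90.33310407]]
top [45  0 20  7 66] [396.45454545 192.36363636] [[ 657.6 -397.9   16. ]]
top [  5  10  15  15 171] [352.08187135 206.77192982] [[ 607.4 -241.7   16. ]]
top [ 43  43  17  16 224] [390.91964286 240.60714286] [[ 488.7 -369.8   16. ]]
top [ 0 57 10 11 85] [344.16470588 252.05882353] [[ 450.6 -209.    16. ]]
side [ 0  0  6  7 21] [275.76190476 147.33333333] [[ 657.  -389.5   16. ]]
side [ 34   5  12  10 113] [313.52212389 154.30973451] [[ 488.  -363.9   16. ]]
side [ 4 23 12 10 91] [283.28571429 172.07692308] [[ 606.8 -238.8   16. ]]
side [42 33  8  7 45] [319.64444444 180.6       ] [[ 450.6 -206.3   16. ]]
```

View pics/a.png

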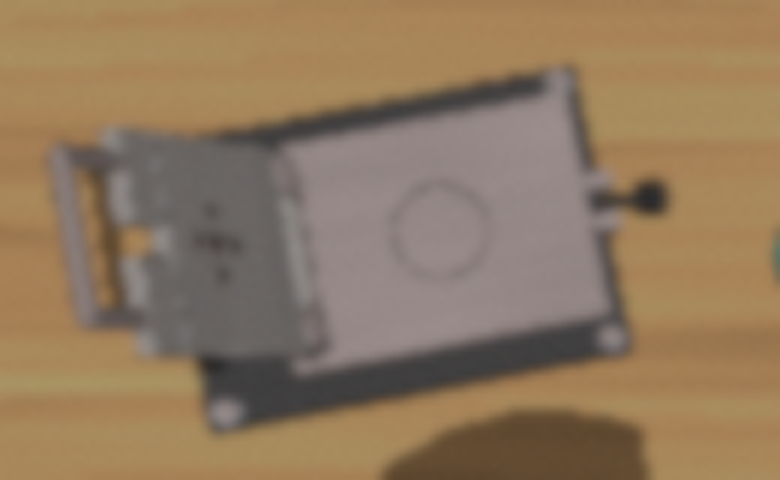

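View pics/b.png

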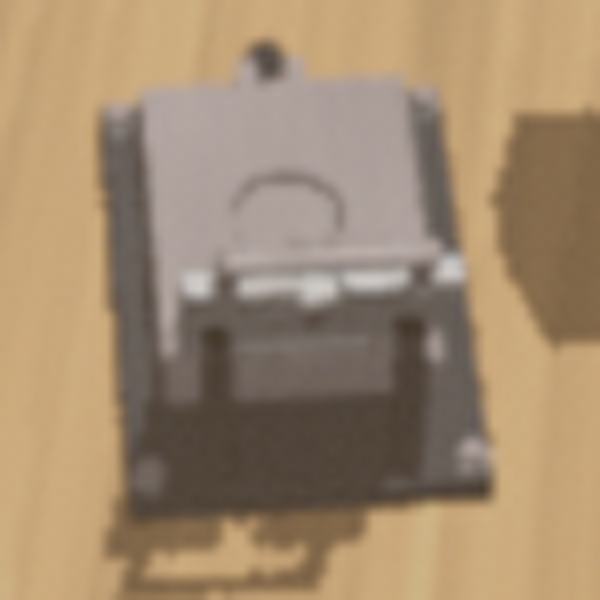

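```bash
cat >> h.py <<'E'
import json,os
def R_(rpy): return Ro.from_euler('xyz',rpy)
def plan(pts,dec=1):
    """pts: list of (x,y,z,yaw) tool-down targets; prints tool-frame deltas, stores last as commanded"""
    f="cmd.json"; p0,r0=json.load(open(f)) if os.path.exists(f) else ([175.273,-547.605,248.267],[np.pi,0,-1.261])
    p0=np.array(p0); A=R_(r0); P=[];Q=[]
    for x,y,z,w in pts:
        P.append((A.inv().apply(np.array([x,y,z])-p0)).round(dec)+0.); Q.append(((A.inv()*R_([np.pi,0,w])).as_rotvec(degrees=True)).round(1)+0.)
    print("delta_pos",[p.tolist() for p in P]); print("delta_rot",[q.tolist() for q in Q])
    B=A*Ro.from_rotvec(Q[-1],degrees=True)
    json.dump([(p0+A.apply(P[-1])).tolist(),B.as_euler('xyz').tolist()],open(f,"w"))
def circ(c,r,n=72):
    a=np.linspace(0,2*np.pi,n,endpoint=False); return np.c_[c[0]+r*np.cos(a),c[1]+r*np.sin(a),np.full(n,c[2])]
def samp(g,uv): return cv2.remap(g,uv[:,0:1].astype(np.float32),uv[:,1:2].astype(np.float32),cv2.INTER_LINEAR).ravel()
E
python3 - <<'E'
from h import *
from scipy.optimize import minimize
for n in("top","side"):
    c=Cam(n); g=cv2.GaussianBlur(cv2.cvtColor(c.im,cv2.COLOR_BGR2GRAY).astype(np.float32),(0,0),.7)
    def ring(p,k):
        pts=circ([p[0],p[1],40],26.5); 
        if n=="side": pts=pts[pts[:,1]<p[1]+8]
        return samp(g,c.proj(pts)).mean()
    G=[(ring((x,y),0),x,y) for x in np.arange(535,562,.5) for y in np.arange(36,64,.5)]
    print(n,"nest",sorted(G)[:4])
    def disc(p,r,z):
        pts=circ([p[0],p[1],z],r-4); po=circ([p[0],p[1],z],r+4)
        if n=="side": k=pts[:,1]<p[1]+5; pts,po=pts[k],po[k]
        return -(samp(g,c.proj(pts))-samp(g,c.proj(po))).mean()
    G=[(disc((x,y),25,16),x,y) for x in np.arange(595,620,.5) for y in np.arange(-254,-230,.5)]
    print(n,"disc",sorted(G)[:4])
    if n=="top":
        k=lambda a:(np.array(a)+.5)/6-.5+[195,185]
        for a,b,z in(((300,372),(608,315),40),((285,148),(565,90),40),((575,70),(628,350),10),((205,430),(628,350),10),((55,150),(85,322),228)):
            q=c.at(k([a,b]),z); d=q[1]-q[0]; print(np.degrees(np.arctan2(d[1],d[0])),q.round(0).tolist())
plan([(607,-241.5,70,-1.261)])
E
```

```text
top nest [(np.float32(131.63872), np.float64(548.0), np.float64(49.0)), (np.float32(131.64896), np.float64(548.5), np.float64(49.0)), (np.float32(131.64923), np.float64(548.0), np.float64(49.5)), (np.float32(131.66086), np.float64(548.5), np.float64(49.5))]
top disc [(np.float32(-18.262657), np.float64(609.5), np.float64(-245.0)), (np.float32(-18.250633), np.float64(609.5), np.float64(-244.5)), (np.float32(-18.205574), np.float64(610.0), np.float64(-245.0)), (np.float32(-18.201395), np.float64(610.0), np.float64(-244.5))]
-79.80090607683775 [[468.0, 128.0, 40.0], [499.0, -45.0, 40.0]]
-78.40428659011654 [[596.0, 137.0, 40.0], [629.0, -22.0, 40.0]]
-170.29518766956966 [[647.0, -29.0, 10.0], [484.0, -57.0, 10.0]]
-79.60071402894987 [[439.0, 183.0, 10.0], [484.0, -57.0, 10.0]]
-169.19502432244735 [[558.0, 242.0, 228.0], [470.0, 225.0, 228.0]]
side nest [(np.float32(146.35469), np.float64(547.0), np.float64(52.5)), (np.float32(146.36299), np.float64(547.5), np.float64(52.5)), (np.float32(146.38141), np.float64(547.5), np.float64(52.0)), (np.float32(146.38995), np.float64(547.0), np.float64(52.0))]
side disc [(np.float32(-5.106951), np.float64(609.0), np.float64(-242.5)), (np.float32(-5.0937233), np.float64(609.5), np.float64(-243.0)), (np.float32(-5.0931797), np.float64(608.5), np.float64(-243.0)), (np.float32(-5.0923247), np.float64(609.0), np.float64(-243.5))]
delta_pos [[-159.9, -504.5, 178.3]]
delta_rot [[0.0, 0.0, 0.0]]
```

Request:
play_rows(delta_pos=[[-159.9, -504.5, 178.3], [-159.9, -504.5, 178.3], [-159.9, -504.5, 178.3], [-159.9, -504.5, 178.3], [-159.9, -504.5, 178.3], [-159.9, -504.5, 178.3], [-159.9, -504.5, 178.3], [-159.9, -504.5, 178.3], [-159.9, -504.5, 178.3], [-159.9, -504.5, 178.3], [-159.9, -504.5, 178.3], [-159.9, -504.5, 178.3]], delta_rot=[[0, 0, 0], [0, 0, 0], [0, 0, 0], [0, 0, 0], [0, 0, 0], [0, 0, 0], [0, 0, 0], [0, 0, 0], [0, 0, 0], [0, 0, 0], [0, 0, 0], [0, 0, 0]])

```text
t: 1.5
tcp_pos: [609.3, -237.8, 67.5]
ee_rot: [3.141, 0.002, -1.258]
ft_force: [-0.6, -0.1, -0.9]
width: 0.999
```

Run:
```python
from h import *
t=Cam("top");s=Cam("side"); o=robot.get_obs(); print(o["t"],o["tcp_pos"].round(1),o["joint_vel"].round(3))
print(t.proj([607,-241,16]),s.proj([607,-241,16]))
a=crop(t.im,300,170,100,75,5); b=crop(s.im,255,140,60,75,5)
cv2.imwrite("pics/c.png",np.hstack([a,b]))
plan([(608,-242,24,-1.261)])
```

```text
1.6 [ 607.5 -240.2   68.9] [-0.048 -0.038  0.014 -0.01   0.006 -0.019]
[[351.8700561  206.89711753]] [[283.2884111  171.71310754]]
delta_pos [[0.8, -0.8, 46.0]]
delta_rot [[0.0, 0.0, 0.0]]
```

View pics/c.png

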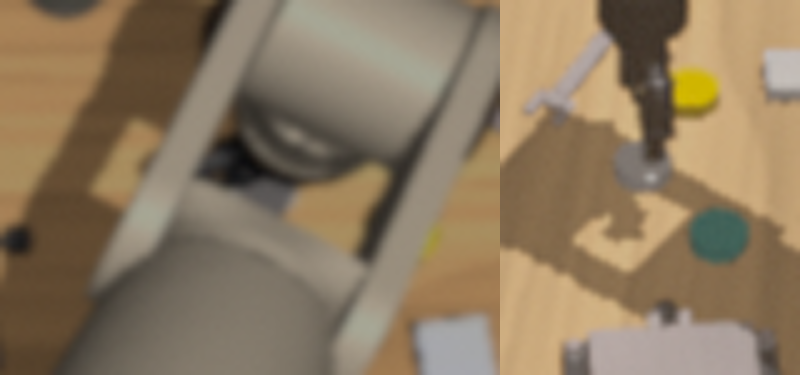

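Request:
play_rows(delta_pos=[[0.8, -0.8, 16], [0.8, -0.8, 46], [0.8, -0.8, 46], [0.8, -0.8, 46], [0.8, -0.8, 46]], delta_rot=[[0, 0, 0], [0, 0, 0], [0, 0, 0], [0, 0, 0], [0, 0, 0]])

```text
t: 2.1
tcp_pos: [608.2, -242.9, 25.5]
ee_rot: [-3.14, -0.001, -1.262]
ft_force: [0.0, 0.3, 0.3]
width: 0.997
```

Request:
play_rows(delta_pos=[[0, 0, 0], [0, 0, 0], [0, 0, 0], [0, 0, 0], [0, 0, 0], [0, 0, 0], [0, 0, 0], [0, 0, 0]], delta_rot=[[0, 0, 0], [0, 0, 0], [0, 0, 0], [0, 0, 0], [0, 0, 0], [0, 0, 0], [0, 0, 0], [0, 0, 0]], hand=40)

```text
t: 2.9
tcp_pos: [608.4, -242.2, 25.4]
ee_rot: [-3.141, -0.001, -1.261]
ft_force: [-4.7, 0.9, 11.5]
width: 0.547
```

Run:
```python
from h import *
s=Cam("side"); t=Cam("top"); o=robot.get_obs(); print(o["t"],o["tcp_pos"].round(1),o["width"],o["ft_force"].round(1),o["ft_torque"].round(2),robot.tip_reach)
cv2.imwrite("pics/d.png",np.hstack([crop(s.im,260,140,50,50,8),crop(t.im,327,183,50,50,8)]))
```

```text
3.0 [ 608.3 -242.2   25.4] 0.5446490221427643 [-4.6  0.5 12. ] [0.19 0.66 0.01] 17.0
```

View pics/d.png

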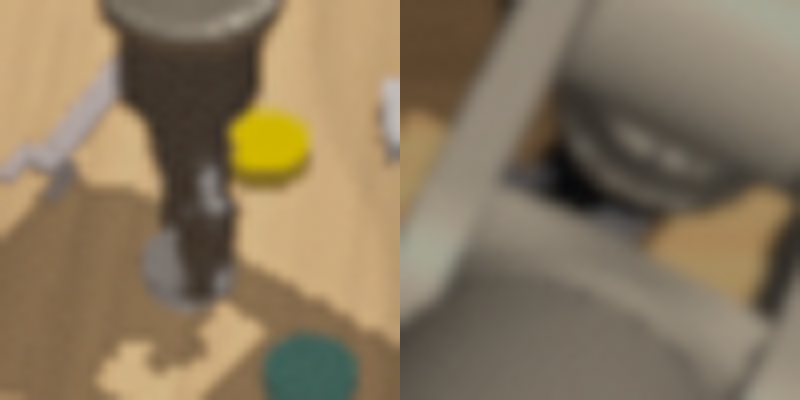

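Run:
```python
from h import *
plan([(608,-242,24,-1.261+(1.4425)*i/10) for i in range(1,11)])
```

```text
delta_pos [[0.0, 0.0, 0.0], [0.0, 0.0, 0.0], [0.0, 0.0, 0.0], [0.0, 0.0, 0.0], [0.0, 0.0, 0.0], [0.0, 0.0, 0.0], [0.0, 0.0, 0.0], [0.0, 0.0, 0.0], [0.0, 0.0, 0.0], [0.0, 0.0, 0.0]]
delta_rot [[0.0, 0.0, -8.3], [0.0, 0.0, -16.5], [0.0, 0.0, -24.8], [0.0, 0.0, -33.1], [0.0, 0.0, -41.3], [0.0, 0.0, -49.6], [0.0, 0.0, -57.9], [0.0, 0.0, -66.1], [0.0, 0.0, -74.4], [0.0, 0.0, -82.6]]
```

Request:
play_rows(delta_pos=[[0, 0, 0], [0, 0, 0], [0, 0, 0], [0, 0, 0]], delta_rot=[[0, 0, 0], [0, 0, 0], [0, 0, 0], [0, 0, 0]], hand=70)

```text
t: 3.4
tcp_pos: [608.0, -241.9, 23.9]
ee_rot: [3.141, 0.0, -1.261]
ft_force: [-0.2, -0.2, -0.2]
width: 0.823
```

Request:
play_rows(delta_pos=[[0.0, 0.0, 0.0], [0.0, 0.0, 0.0], [0.0, 0.0, 0.0], [0.0, 0.0, 0.0], [0.0, 0.0, 0.0], [0.0, 0.0, 0.0], [0.0, 0.0, 0.0], [0.0, 0.0, 0.0], [0.0, 0.0, 0.0], [0.0, 0.0, 0.0], [0, 0, 4], [0, 0, 4]], delta_rot=[[0.0, 0.0, -8.3], [0.0, 0.0, -16.5], [0.0, 0.0, -24.8], [0.0, 0.0, -33.1], [0.0, 0.0, -41.3], [0.0, 0.0, -49.6], [0.0, 0.0, -57.9], [0.0, 0.0, -66.1], [0.0, 0.0, -74.4], [0.0, 0.0, -82.6], [0.0, 0.0, -82.6], [0.0, 0.0, -82.6]])

```text
t: 4.6
tcp_pos: [607.7, -241.8, 19.3]
ee_rot: [-3.141, 0.001, 0.176]
ft_force: [0.2, -0.2, -0.2]
width: 0.819
```

Request:
play_rows(delta_pos=[[0, 0, 0], [0, 0, 0], [0, 0, 0], [0, 0, 0], [0, 0, 0], [0, 0, 0], [0, 0, 0]], delta_rot=[[0, 0, 0], [0, 0, 0], [0, 0, 0], [0, 0, 0], [0, 0, 0], [0, 0, 0], [0, 0, 0]], hand=40)

```text
t: 5.3
tcp_pos: [608.2, -242.1, 20.5]
ee_rot: [3.141, -0.001, 0.179]
ft_force: [-0.4, 0.8, 5.4]
width: 0.558
```

Run:
```python
from h import *
c=json.load(open("cmd.json")); c[0][2]=20; json.dump(c,open("cmd.json","w")); print(c)
plan([(608,-242,60,.1815),(608,-242,110,.1815),(608,-242,130,.1815),(548.7,49,130,.1815),(548.7,49,80,.1815)])
```

```text
[[608.0145700709795, -242.03073156022523, 20], [3.141592653589793, 2.220446049250313e-16, 0.18064196214731587]]
delta_pos [[0.0, 0.0, -40.0], [0.0, 0.0, -90.0], [0.0, 0.0, -110.0], [-6.1, -297.0, -110.0], [-6.1, -297.0, -60.0]]
delta_rot [[0.0, 0.0, 0.0], [0.0, 0.0, 0.0], [0.0, 0.0, 0.0], [0.0, 0.0, 0.0], [0.0, 0.0, 0.0]]
```

Request:
play_rows(delta_pos=[[0, 0, -10], [0, 0, -30], [0, 0, -60], [0, 0, -90], [0, 0, -110], [0, 0, -110]], delta_rot=[[0, 0, 0], [0, 0, 0], [0, 0, 0], [0, 0, 0], [0, 0, 0], [0, 0, 0]])

```text
t: 5.9
tcp_pos: [609.0, -242.6, 133.8]
ee_rot: [3.139, -0.004, 0.18]
ft_force: [0.8, 0.1, -1.1]
width: 0.555
```

Request:
play_rows(delta_pos=[[-0.4, -20, 0], [-1.1, -55, 0], [-2, -95, 0], [-2.8, -135, 0], [-3.6, -175, 0], [-4.4, -215, 0], [-5.2, -255, 0], [-5.8, -285, 0], [-6.1, -297, 0], [-6.1, -297, 20], [-6.1, -297, 50], [-6.1, -297, 50]], delta_rot=[[0, 0, 0], [0, 0, 0], [0, 0, 0], [0, 0, 0], [0, 0, 0], [0, 0, 0], [0, 0, 0], [0, 0, 0], [0, 0, 0], [0, 0, 0], [0, 0, 0], [0, 0, 0]])

```text
t: 7.1
tcp_pos: [546.3, 49.2, 76.2]
ee_rot: [-3.14, 0.006, 0.18]
ft_force: [0.1, 0.7, -1.0]
width: 0.552
```

Run:
```python
from h import *
s=Cam("side"); t=Cam("top"); o=robot.get_obs(); print(o["t"],o["tcp_pos"].round(1),o["ee_rot"].round(3),o["width"],o["ft_force"].round(1),o["ft_torque"].round(2))
p=o["tcp_pos"]; print(s.proj([[p[0],p[1],p[2]-4],[p[0],p[1],p[2]-20]]),t.proj([p[0],p[1],p[2]-4]))
cv2.imwrite("pics/e.png",np.hstack([crop(s.im,260,185,65,75,6),crop(t.im,235,185,65,75,6)]))
```

```text
7.2 [548.3  48.9  80. ] [-3.141e+00  2.000e-03  1.800e-01] 0.5536819709005099 [ 0.1  0.6 -1.1] [ 0.   -0.02  0.01]
[[290.27229429 214.99418257]
 [290.21056381 217.74955257]] [[267.92820846 221.1094787 ]]
```

View pics/e.png

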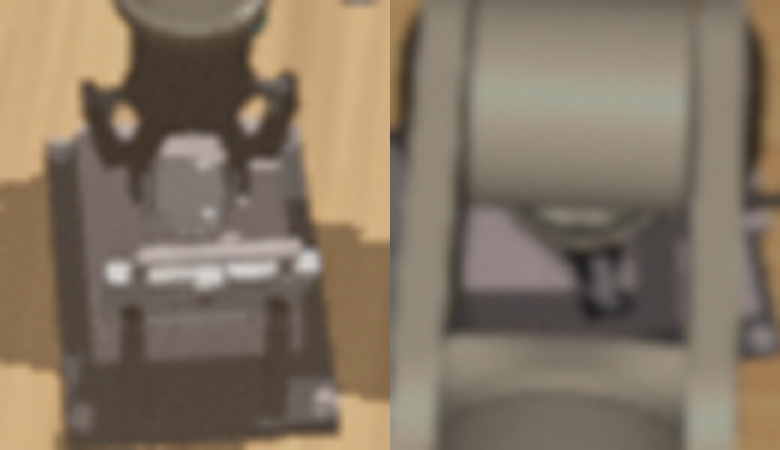

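Request:
play_rows(delta_pos=[[0, 0, 8], [0, 0, 16], [0, 0, 18], [0, 0, 20], [0, 0, 20]], delta_rot=[[0, 0, 0], [0, 0, 0], [0, 0, 0], [0, 0, 0], [0, 0, 0]])

```text
t: 7.7
tcp_pos: [548.6, 49.0, 59.9]
ee_rot: [-3.141, 0.0, 0.181]
ft_force: [0.1, -0.1, -0.6]
width: 0.557
```

Request:
play_rows(delta_pos=[[0, 0, 1], [0, 0, 2], [0, 0, 3], [0, 0, 3]], delta_rot=[[0, 0, 0], [0, 0, 0], [0, 0, 0], [0, 0, 0]])

```text
t: 8.1
tcp_pos: [548.6, 49.1, 56.9]
ee_rot: [-3.141, 0.0, 0.181]
ft_force: [0.4, 0.3, -0.4]
width: 0.557
```

Request:
play_rows(delta_pos=[[0, 0, 1], [0, 0, 2], [0, 0, 3], [0, 0, 3]], delta_rot=[[0, 0, 0], [0, 0, 0], [0, 0, 0], [0, 0, 0]])

```text
t: 8.5
tcp_pos: [548.7, 49.1, 54.6]
ee_rot: [-3.142, -0.0, 0.181]
ft_force: [-3.9, 0.4, 7.5]
width: 0.559
```

Request:
play_rows(delta_pos=[[0, 0, 0.5], [0, 0, 1], [0, 0, 1]], delta_rot=[[0, 0, 0], [0, 0, 0], [0, 0, 0]])

```text
t: 8.8
tcp_pos: [548.8, 49.1, 54.4]
ee_rot: [3.141, -0.001, 0.181]
ft_force: [-9.9, -0.8, 23.0]
width: 0.56
```

Request:
play_rows(delta_pos=[[0, 0, -1], [0, 0, -1], [0, 0, -1], [0, 0, -1]], delta_rot=[[0, 0, 0], [0, 0, 0], [0, 0, 0], [0, 0, 0]], hand=70)

```text
t: 9.2
tcp_pos: [548.6, 49.0, 53.8]
ee_rot: [-3.141, 0.0, 0.181]
ft_force: [-0.4, 0.5, -0.1]
width: 0.817
```

Request:
play_rows(delta_pos=[[0, 0, -20], [0, 0, -60], [0, 0, -100], [0, 0, -130], [0, 0, -130]], delta_rot=[[0, 0, 0], [0, 0, 0], [0, 0, 0], [0, 0, 0], [0, 0, 0]])

```text
t: 9.7
tcp_pos: [550.1, 49.0, 188.3]
ee_rot: [3.14, -0.006, 0.181]
ft_force: [-0.4, 0.1, -0.5]
width: 0.823
```

Run:
```python
from h import *
s=Cam("side"); o=robot.get_obs(); print(o["t"],o["tcp_pos"].round(1),o["width"],o["ft_force"].round(1))
for z in (40,49): print(s.proj([548.7,49,z]))
cv2.imwrite("pics/f.png",crop(s.im,265,200,50,40,12))
```

```text
9.75 [549.4  49.  185.8] 0.8188393076569493 [ 0.2 -0.1 -0.5]
[[290.02046722 221.14454165]]
[[290.05423502 219.62075418]]
```

View pics/f.png

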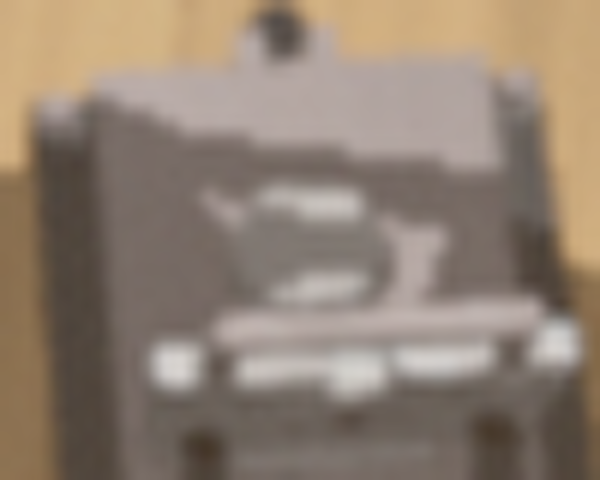

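Request:
play_rows(delta_pos=[[0, 0, 30], [0, 0, 70], [0, 0, 100], [0, 0, 110], [0, 0, 112], [0, 0, 114], [0, 0, 114], [0, 0, 114], [0, 0, 114]], delta_rot=[[0, 0, 0], [0, 0, 0], [0, 0, 0], [0, 0, 0], [0, 0, 0], [0, 0, 0], [0, 0, 0], [0, 0, 0], [0, 0, 0]], hand=0)

```text
t: 10.65
tcp_pos: [549.0, 49.1, 70.8]
ee_rot: [3.141, -0.001, 0.181]
ft_force: [0.5, 0.4, -0.5]
width: 0.003
```

Request:
play_rows(delta_pos=[[0, 0, 1], [0, 0, 2], [0, 0, 3], [0, 0, 4], [0, 0, 4]], delta_rot=[[0, 0, 0], [0, 0, 0], [0, 0, 0], [0, 0, 0], [0, 0, 0]])

```text
t: 11.15
tcp_pos: [548.7, 49.1, 66.1]
ee_rot: [-3.141, -0.0, 0.181]
ft_force: [-0.3, 1.5, 2.6]
width: 0.002
```

Request:
play_rows(delta_pos=[[0, 0, 0.5], [0, 0, 1], [0, 0, 1]], delta_rot=[[0, 0, 0], [0, 0, 0], [0, 0, 0]])

```text
t: 11.45
tcp_pos: [548.8, 49.1, 66.0]
ee_rot: [3.142, -0.001, 0.181]
ft_force: [-7.1, -0.1, 17.2]
width: -0.001
```

Run:
```python
from h import *
w=.181; n=np.array([548.7,49]); yj=np.array([-np.sin(w),np.cos(w)])
h=n+85*yj; b=n+(85+101)*yj; print("hinge",h,"bow",b,"top",h)
t=Cam("top"); print((np.array(t.proj([b[0],b[1],228]))-[195,185]+.5)*6-.5)
json.dump([[548.7,49,65],[np.pi,0,.181]],open("cmd.json","w"))
W=w+np.pi/2
plan([(n[0],n[1],120,w),(n[0],n[1],330,w),(b[0],b[1],330,W)])
plan([(b[0],b[1],230.5,W)])
```

```text
hinge [533.39886717 132.61145456] bow [515.2175211  231.96153587] top [533.39886717 132.61145456]
[[ 72.56722517 233.1377212 ]]
delta_pos [[0.0, 0.0, -55.0], [0.0, 0.0, -265.0], [0.0, -186.0, -265.0]]
delta_rot [[0.0, 0.0, 0.0], [0.0, 0.0, 0.0], [0.0, 0.0, -90.0]]
delta_pos [[0.0, 0.0, 99.5]]
delta_rot [[0.0, 0.0, 0.0]]
```

Request:
play_rows(delta_pos=[[0, 0, -20], [0, 0, -60], [0, 0, -105], [0, 0, -150], [0, 0, -195], [0, 0, -235], [0, 0, -265], [0, 0, -265]], delta_rot=[[0, 0, 0], [0, 0, 0], [0, 0, 0], [0, 0, 0], [0, 0, 0], [0, 0, -8], [0, 0, -16], [0, 0, -24]], hand=60)

```text
t: 12.3
tcp_pos: [549.4, 49.0, 334.5]
ee_rot: [3.138, -0.005, 0.605]
ft_force: [-0.2, 0.3, -1.4]
width: 0.7
```

Run:
```python
from h import *
w=.181; n=np.array([548.7,49]); b=np.array([515,232])
json.dump([[548.7,49,330],[np.pi,0,w+np.radians(24)]],open("cmd.json","w"))
plan([(*(n+(b-n)*k/9),330,w+np.radians(24+66*k/9)) for k in (1,2,3,4,5,6,7,8,9)])
```

```text
delta_pos [[8.4, -18.9, 0.0], [16.8, -37.8, 0.0], [25.2, -56.7, 0.0], [33.6, -75.6, 0.0], [41.9, -94.5, 0.0], [50.3, -113.4, 0.0], [58.7, -132.3, 0.0], [67.1, -151.2, 0.0], [75.5, -170.1, 0.0]]
delta_rot [[0.0, 0.0, -7.3], [0.0, 0.0, -14.7], [0.0, 0.0, -22.0], [0.0, 0.0, -29.3], [0.0, 0.0, -36.7], [0.0, 0.0, -44.0], [0.0, 0.0, -51.3], [0.0, 0.0, -58.7], [0.0, 0.0, -66.0]]
```

Request:
play_rows(delta_pos=[[8.4, -18.9, 0.0], [16.8, -37.8, 0.0], [25.2, -56.7, 0.0], [33.6, -75.6, 0.0], [41.9, -94.5, 0.0], [50.3, -113.4, 0.0], [58.7, -132.3, 0.0], [67.1, -151.2, 0.0], [75.5, -170.1, 0.0], [75.5, -170.1, 0], [75.5, -170.1, 0], [75.5, -170.1, 0]], delta_rot=[[0.0, 0.0, -7.3], [0.0, 0.0, -14.7], [0.0, 0.0, -22.0], [0.0, 0.0, -29.3], [0.0, 0.0, -36.7], [0.0, 0.0, -44.0], [0.0, 0.0, -51.3], [0.0, 0.0, -58.7], [0.0, 0.0, -66.0], [0, 0, -66], [0, 0, -66], [0, 0, -66]])

```text
t: 13.5
tcp_pos: [515.2, 231.5, 329.9]
ee_rot: [-3.141, 0.0, 1.749]
ft_force: [0.5, -0.7, -0.3]
width: 0.701
```

Run:
```python
from h import *
s=Cam("side"); t=Cam("top"); o=robot.get_obs(); print(o["t"],o["tcp_pos"].round(1),o["ee_rot"].round(3),o["width"],o["ft_force"].round(1))
print("bow pred side px",s.proj([[515,232,228]]),"top",t.proj([[515,232,228]]))
cv2.imwrite("pics/g.png",np.hstack([crop(s.im,260,170,65,95,6),crop(t.im,190,170,65,95,6)]))
```

```text
13.6 [515.2 231.4 330. ] [-3.142 -0.     1.749] 0.7027036833523439 [-0.7 -0.7  0.3]
bow pred side px [[295.20073937 227.00699428]] top [[206.66370775 223.51098783]]
```

View pics/g.png

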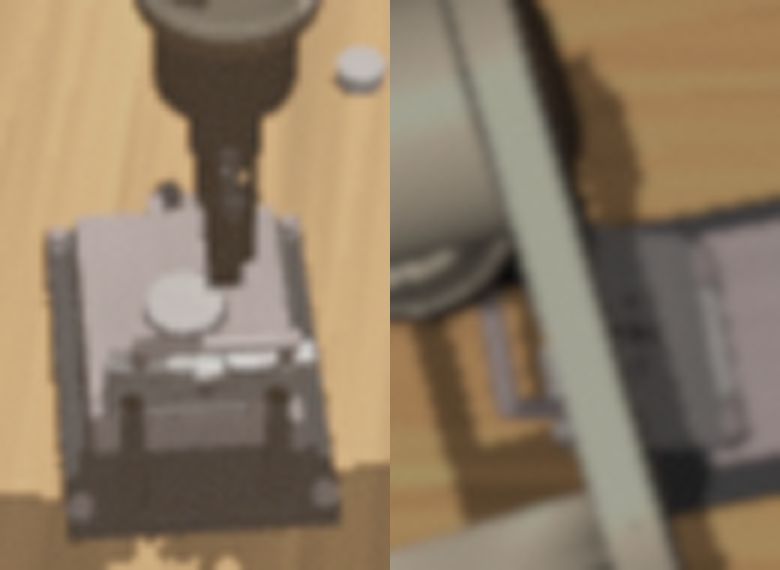

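Request:
play_rows(delta_pos=[[0, 0, 20], [0, 0, 50], [0, 0, 75], [0, 0, 95], [0, 0, 104], [0, 0, 104], [0, 0, 104]], delta_rot=[[0, 0, 0], [0, 0, 0], [0, 0, 0], [0, 0, 0], [0, 0, 0], [0, 0, 0], [0, 0, 0]])

```text
t: 14.3
tcp_pos: [515.4, 232.0, 227.1]
ee_rot: [3.14, -0.0, 1.751]
ft_force: [0.3, 0.3, -0.3]
width: 0.702
```

Request:
play_rows(delta_pos=[[0, 0, 0], [0, 0, 0], [0, 0, 0], [0, 0, 0], [0, 0, 0], [0, 0, 0], [0, 0, 0], [0, 0, 0], [0, 0, 0]], delta_rot=[[0, 0, 0], [0, 0, 0], [0, 0, 0], [0, 0, 0], [0, 0, 0], [0, 0, 0], [0, 0, 0], [0, 0, 0], [0, 0, 0]], hand=0)

```text
t: 15.2
tcp_pos: [515.4, 230.9, 226.7]
ee_rot: [3.141, 0.002, 1.751]
ft_force: [0.6, -12.3, 4.7]
width: 0.115
```

Request:
play_rows(delta_pos=[[-3.3, 0, -2], [-8.8, 0, -4.8], [-14, 0, -7.5], [-19.6, 0, -10.1], [-25.1, 0, -12.4], [-30.7, 0, -14.6], [-36.3, 0, -16.7], [-42, 0, -18.5], [-47.8, 0, -20.2], [-53.6, 0, -21.7], [-57.5, 0, -22.6], [-59.5, 0, -23]], delta_rot=[[0, 0, 0], [0, 0, 0], [0, 0, 0], [0, 0, 0], [0, 0, 0], [0, 0, 0], [0, 0, 0], [0, 0, 0], [0, 0, 0], [0, 0, 0], [0, 0, 0], [0, 0, 0]])

```text
t: 16.4
tcp_pos: [526.1, 173.2, 250.2]
ee_rot: [3.139, -0.0, 1.751]
ft_force: [3.3, 4.2, 8.6]
width: 0.113
```

Request:
play_rows(delta_pos=[[-3.5, 0, -0.8], [-8.5, 0, -1.7], [-13.5, 0, -2.4], [-19.5, 0, -3.2], [-25.5, 0, -3.8], [-30.5, 0, -4.1], [-34.5, 0, -4.3], [-37.5, 0, -4.4], [-40, 0, -4.4], [-42, 0, -4.4], [-42, 0, -4.4], [-42, 0, -4.4]], delta_rot=[[0, 0, 0], [0, 0, 0], [0, 0, 0], [0, 0, 0], [0, 0, 0], [0, 0, 0], [0, 0, 0], [0, 0, 0], [0, 0, 0], [0, 0, 0], [0, 0, 0], [0, 0, 0]])

```text
t: 17.6
tcp_pos: [533.8, 132.0, 254.8]
ee_rot: [3.139, -0.0, 1.751]
ft_force: [4.8, 2.4, 9.3]
width: 0.111
```

Run:
```python
from h import *
s=Cam("side"); t=Cam("top"); o=robot.get_obs(); print(o["t"],o["tcp_pos"].round(1),o["ee_rot"].round(3),o["width"],o["ft_force"].round(1),o["ft_torque"].round(2),abs(o["joint_vel"]).max())
h=[533.5,132.1]
print(s.proj([[*h,55],[*h,210],[*h,255]]).round(1).tolist(),t.proj([[*h,55],[*h,210],[*h,255]]).round(1).tolist())
cv2.imwrite("pics/i.png",np.hstack([crop(s.im,255,170,65,85,6),crop(t.im,210,175,65,85,6)]))
```

```text
17.7 [533.8 132.  254.7] [ 3.139 -0.     1.751] 0.11190379634353212 [4.9 2.1 9.4] [ 0.61 -0.63 -0.01] 0.0016965796636745285
[[291.8, 235.8], [292.6, 208.0], [292.8, 199.3]] [[243.2, 226.7], [240.3, 218.3], [239.3, 215.6]]
```

View pics/i.png

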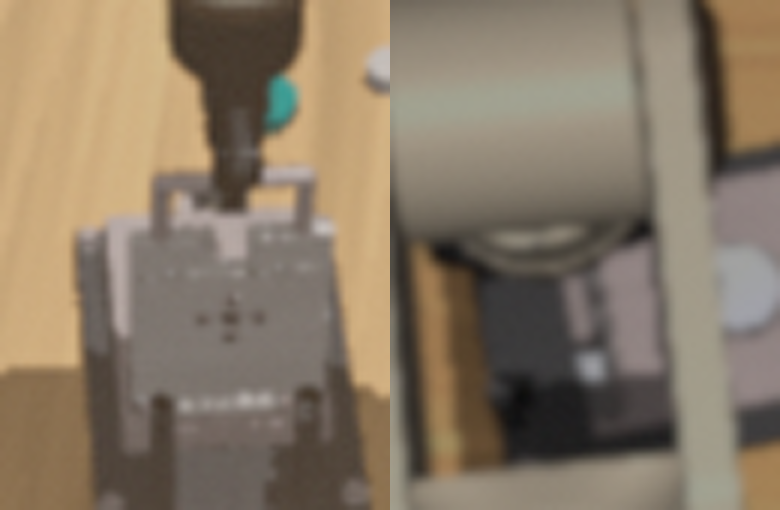

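Request:
play_rows(delta_pos=[[0, 0, -0.5], [0, 0, -1], [0, 0, -1], [0, 0, -1], [0, 0, -1]], delta_rot=[[0, 0, 0], [0, 0, 0], [0, 0, 0], [0, 0, 0], [0, 0, 0]])

```text
t: 18.2
tcp_pos: [533.8, 132.1, 254.8]
ee_rot: [3.14, -0.0, 1.751]
ft_force: [7.8, 3.2, 0.6]
width: 0.118
```

Run:
```python
from rig import robot
o=robot.get_obs(); print(o["t"],o["tcp_pos"].round(1),o["width"],o["ft_force"].round(1),o["ft_torque"].round(2)); print(robot.close_job())
```

```text
18.2 [533.8 132.1 254.8] 0.11807114273505032 [7.8 3.2 0.6] [ 0.8  -1.22 -0.  ]
the job is handed in; nothing more can be done
None
```

I put the 50 mm disc in the nest and let go of it. I then gripped the bow and swung the leaf up, and I am holding it upright. The job was handed in at 18.2 s, still gripping.

**Disc:** Pressing on it with the closed fingers, I found its top at about 49 mm, which is the 9 mm proud expected. It did not sink under about 17 N, and in the side picture it lies flat.

**Leaf:** In the last check, the tool was steady at [533.8, 132.1, 254.8] mm. The hinge estimated from the nest gives y = 132.7 and from the start pose on the rest about 131.5. That puts the leaf within about 0.004 rad of its balance point.

**Readings that disagreed:**
- **Cameras:** The two views differed by about 3 mm in y. I corrected this using the disc's gripped position.
- **Gripper width:** It read about 2 mm less than the true size on both the disc and the bar, which I took to be give in the pads.
- **First squeeze of the disc:** It was too shallow, with 12 N upward. I gripped again 4 mm lower and turned about 83 degrees.
- **Final force:** About 8 N sideways, mostly along the bar, was left on the wrist. The vertical force was near zero.

I did not touch the other blanks or bystanders, and I saw none of them move, though I took no last picture of the whole bench.

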